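Load a parts tray, slide it into its slotted rack and gate it in

ROBOT

A 6-joint arm with a two-finger parallel gripper is mounted at the origin on a cart in front of the work surface, level with it; the furniture and walls round the work are solid. World frame = base frame: x ahead of the robot, y to its left, z up, the work surface at z = 0. Lengths are in m, angles in rad, forces in N, time in s.
With the tool pointing down it reaches from about 0.25 to 0.725 m from the base axis. Payload 4 kg.
Tool frame: the origin (TCP) lies midway between the tips of the shut fingers; the grasp point (between the pads) lies 19 mm behind it; z points along the fingers, y is the direction in which the jaws open and shut (so a half turn about z gives the same grasp; the last joint's range is limited). The gripper opens to 85 mm and grips with 20 to 120 N. Pads are 22 mm wide; open, the fingers measure 114 mm over their backs; the gripper's body (76 mm by 85 mm) begins 54 mm behind the grasp point. The pads swing forward as they close: fully open they stand 13 mm farther back than shut.
Start: joints at [0, 0.241, 0.005, 1.335, 0, 1.571], TCP at [0.5, -0, 0.231] pointing down, gripper open.
Joint ranges: [-2.72, 2.72], [-1.05, 1.87], [-1.09, 1.28], [-1.99, 2.15], [-1.42, 1.44], [-3.14, 3.14]. Speed limits (rad/s): [2.79, 2.79, 3.14, 3.14, 3.14, 3.14].

INTERFACE

Orientations are given as a unit quaternion [x, y, z, w].
In Python, from workcell import get_obs, camera, camera_model, job_done, masks_of gives the robot as it stands.
- The arm moves only by the tool jog_arm, never from a script. Its argument "deltas" is a list that holds one entry, the list of rows, each a list of 7 numbers: the shift along the tool's x, y, z in mm, then the turn, a rotation vector about the tool's x, y, z in degrees, then the finger opening in mm, from 0 to 85.4. A call has 1 to 5 rows; each row shifts and turns the pose as measured when the row begins, along the tool's axes as they then stand; what a row does not reach is not made up. A row lasts 1/10 s, in which the tool goes at most 50 mm and 8.59 degrees, less where a joint would pass 70% of its speed; a pose out of reach is approached as far as the arm can. A call with a gripper value outside its range is refused whole. The fingers move at their own pace and stop on an object; the grip force is fixed at half the most. Time passes only in rows, so rows that do not move let the fingers close. It gives the time, the measured TCP pose, the force and the opening at its end, in the units of the state.
- get_obs(): the state, without advancing time (a new reading comes with each control period).
- camera(name): name is "scene" or "side" or "wrist"; returns the picture (420x560x3 uint8, red, green, blue); there is no depth.
- camera_model(name): a dict with "fovy" (degrees; the focal length in pixels is half the picture's height over the tangent of half this angle, whatever the lens; pixels are square), "cx", "cy" (the principal point, pixels), "k1" (the pictures are not rectified: a ray, as slopes to the right and down, at radius r is drawn at 1 + k1 r^2 times it, then the intrinsics apply), "pose" (4x4, takes a point from camera to world coordinates); the wrist camera has in their place "T_tool_cam" (4x4, takes a point from camera to tool coordinates, whose origin is the TCP and whose axes are the flange's). Camera axes: x right, y down, z forward; pixel columns grow to the right and rows downward; lengths in m; the calibration is good to about 2 mm. A picture is of the moment at which its call begins: read the wrist's pose just before it. camera_model takes no time and is no camera call.
- job_done(): hands the job in, once; it reports no verdict.
Trained networks look in the newest picture that a camera, given by its name, has taken for a name from the list of things; names that differ only in an ending like _2 or _b are one class to them, and where a whole thing is asked for, a point or a joint stands for the part that bears it (a point fixed in the world has none). Each returns a list of dicts, best first, with "conf" (0 to 1); they miss things now and then, are a little off and sometimes report something else, mostly with a low value. They report only what shows in the picture. A call takes as long as a camera call.
- masks_of(target, camera): "pixels" (420x560 bool, what is visible of it) and "at" ([column, row] in pixels, amid what is visible of it).
The state is a dict: "clock": time; "joint_pos": joint angles; "joint_vel": joint speeds; "tau": joint torques, N m; "eef_pos": TCP position; "tool_rot": TCP orientation; "ft_force": force on the tool from outside, world axes, zero at the start; "ft_torque": the same for the moment, N m; "grip_width": finger opening in m.
Only numpy, scipy, OpenCV 4.12 (cv2) and the standard library are available. Lean on these libraries where they do the work, as an engineer would, in place of code of your own. Each camera call takes 0.05 s, during which the arm holds its last target. There are 200 camera calls.

TASK

Lay the straight threaded pipe nipple in the open compartment of the flat metal tray, then slide the loaded tray, compartment first, fully home along the rack's rails under its hood. Then take the gate plate out of its wooden block and drop it all the way down into the rack's two upright grooves behind the tray. Leave the pipe elbow and the drain cock undisturbed.

Things in the scene. Friction and masses are not known exactly. Their poses are not given: they have to be found in the camera images.
- rack: Grey sheet-metal rack fixed to the table, 205 x 156 mm. Origin on the table below the middle of a tray that is home; the tray slides in along +x, mouth at x=-120 mm. Runner strips (top z=20 mm, |y|=40..62) carry the tray; side guides at |y|=61 (flared at the mouth); lips over its flanges at |y|=50..66, underside z=30, x=-60..75. Back stop x=75. Hood x=-5..80, z=62..66 mm.
- rack_home (a point): Point on the runner level, centre of the rails (rack x=0, y=0, z=20 mm): where the tray's origin is when the tray is fully home. Same axes as the rack.
- rack_gate (a point): Point midway between the two upright gate grooves, at runner level (rack x=-83, y=0, z=20 mm): where the gate's origin is when it is fully down. Grooves 10 mm wide in x, |y|=61..72 mm, open above at 60 mm over this point, with flares up to 72 mm over it. Lead-in of the rail lips tilts up between here and rack x=-60.
- tray: Loose aluminium tray 150 mm long (x), 116 wide (y); floor 5 mm thick, its sides stand out as flanges. Origin under the floor's centre. Open compartment 86 x 86 mm inside, centre x=26, y=0, floor z=5, wall tops z=20, walls 3 mm. Upright grip fin to hold it by: x=-66..-22, y=0, 10 mm thick in y, top z=53 mm. 0.22 kg. The +x end goes into the rack first.
- gate: Loose flat steel gate plate, upright, 6 mm thick (x), 138 mm wide (y) up to z=55 mm, with a grip tab 60 mm wide above it up to z=100 mm. Origin in the middle of the lower edge, z up the plate. 0.15 kg. At the start it stands in the slot of the wooden block.
- block: Wooden block fixed to the table, 70 x 100 x 34 mm, origin at the centre of its underside; an 8 mm wide slot along its y axis, floor at z=8 mm, holds the gate plate upright (gate x = block x).
- nipple: Straight steel pipe nipple with threaded ends, 76 mm long along its y axis, 24 mm across, lying; origin at the middle of its underside. 0.11 kg.
- elbow: Bystander: dark iron pipe elbow, 51 x 51 x 34 mm, origin at the centre of its underside. Leave it alone.
- drain_cock: Bystander: metal drain cock, a straight body 100 mm long (y) and 27 mm wide with a short stem, 44 mm high, origin at the centre of its underside. Leave it alone.

How it is judged:
By the outcome, as a careful person would: the job done as asked, in the order asked, and still so for the second after the job is handed in, with the robot touching nothing.
It also fails if it takes over 72 s, if anything falls off the work surface, if the arm or the gripper's body presses on something with over 40 N, if the wrist force passes 120 N, or if a joint passes its speed limit or range.

## Working session

There is one attempt and no reset: what is moved stays moved. The work goes in short steps, Python scripts to look and compute and a tool call to move; the robot and the scene stay as the last step left them, time stands still between calls to the robot, and variables do not carry over. Pictures are saved under pics/ and viewed, about 8 in all and at most 12, crops included, and the job is handed in when it is done.

Besides the shell and the picture viewer there is one more tool, called after ">>>" as name([rows], argument=value, ...), one row to a line, values as JSON. jog_arm: Moves the arm, as the interface text tells. Its arguments: {"type":"object","properties":{"deltas":{"type":"array"}},"required":["deltas"]}

```bash
ls; mkdir -p pics; cat > h.py <<'E'
import numpy as np, cv2
from scipy.spatial.transform import Rotation as R
from workcell import *
def model(n,obs=None):
    m=camera_model(n)
    if 'pose' in m: T=np.array(m['pose'])
    else:
        W=np.eye(4);W[:3,:3]=R.from_quat(obs['tool_rot']).as_matrix();W[:3,3]=obs['eef_pos'];T=W@np.array(m['T_tool_cam'])
    f=210/np.tan(np.radians(m['fovy'])/2)
    return f,m['cx'],m['cy'],m['k1'],T
def ray(M,uv):
    f,cx,cy,k,T=M; d=(np.atleast_2d(uv).astype(float)-[cx,cy])/f; s=d.copy()
    for _ in range(30): s=d/(1+k*(s**2).sum(1,keepdims=True))
    return np.c_[s,np.ones(len(s))]@T[:3,:3].T, T[:3,3]
def onz(M,uv,z):
    d,o=ray(M,uv); return o+d*((z-o[2])/d[:,2])[:,None]
def proj(M,P):
    f,cx,cy,k,T=M; p=(np.atleast_2d(P)-T[:3,3])@T[:3,:3]; s=p[:,:2]/p[:,2:]
    return s*(1+k*(s**2).sum(1,keepdims=True))*f+[cx,cy]
def snap(n,fn=None):
    o=get_obs(); im=camera(n); 
    if fn: cv2.imwrite('pics/'+fn,im[:,:,::-1])
    return im,model(n,o)
E
python3 - <<'E'
from h import *
o=get_obs();print(o['clock'],o['eef_pos'],o['tool_rot'])
ims=[]
for n in ['scene','side','wrist']:
    im,M=snap(n,n+'0.png');print(n,M[0],M[3],M[4].round(3).tolist())
    for t in ['rack','tray','gate','block','nipple','elbow','drain_cock']:
        for r in masks_of(t,n)[:2]:
            p=r['pixels']; print(t,round(r['conf'],2),np.round(r['at']),p.sum(),onz(M,r['at'],0.01).round(3)[0])
E
```

```text
pics
0.0 [ 4.99372646e-01 -2.47191969e-05  2.30413596e-01] [ 0.70712696  0.70708583 -0.0007476  -0.00073112]
scene 409.6819603631245 -0.03178477187361697 [[0.938, -0.281, 0.201, 0.302], [-0.345, -0.757, 0.554, -0.631], [-0.003, -0.59, -0.808, 0.894], [0.0, 0.0, 0.0, 1.0]]
rack 0.68 [216. 130.] 2418 [0.452 0.349 0.01 ]
tray 0.55 [250. 236.] 2264 [ 0.432 -0.067  0.01 ]
tray 0.43 [215. 131.] 2409 [0.447 0.346 0.01 ]
gate 0.95 [290. 302.] 826 [ 0.461 -0.272  0.01 ]
gate 0.45 [322. 358.] 480 [ 0.478 -0.416  0.01 ]
block 0.65 [290. 319.] 872 [ 0.446 -0.311  0.01 ]
nipple 0.6 [290. 203.] 94 [ 0.567 -0.003  0.01 ]
elbow 0.93 [324. 358.] 485 [ 0.482 -0.417  0.01 ]
drain_cock 0.69 [389. 359.] 492 [ 0.613 -0.467  0.01 ]
drain_cock 0.64 [290. 316.] 898 [ 0.449 -0.304  0.01 ]
side 498.60849604474555 -0.12781918496566722 [[-0.995, -0.082, 0.053, 0.455], [-0.098, 0.852, -0.514, 0.761], [-0.003, -0.516, -0.856, 1.42], [0.0, 0.0, 0.0, 1.0]]
tray 0.57 [314. 218.] 1425 [ 0.442 -0.053  0.01 ]
gate 0.58 [323. 152.] 295 [ 0.428 -0.328  0.01 ]
gate 0.28 [268. 226.] 173 [ 0.589 -0.011  0.01 ]
block 0.68 [321. 161.] 239 [ 0.433 -0.288  0.01 ]
nipple 0.51 [268. 224.] 155 [ 0.588 -0.016  0.01 ]
wrist 289.5912916007605 -0.04838742215264459 [[1.0, 0.0, 0.001, 0.499], [0.0, -0.962, -0.275, 0.07], [0.001, 0.275, -0.962, 0.375], [0.0, 0.0, 0.0, 1.0]]
tray 0.77 [236. 223.] 9085 [ 0.437 -0.056  0.01 ]
nipple 0.7 [350. 193.] 1091 [ 0.586 -0.015  0.01 ]
```

```bash
python3 - <<'E'
import cv2,numpy as np
a=cv2.imread('pics/scene0.png');b=cv2.imread('pics/wrist0.png')
cv2.imwrite('pics/a1.png',cv2.resize(a[60:420,130:480],None,fx=1.65,fy=1.65,interpolation=cv2.INTER_CUBIC))
c=cv2.imread('pics/side0.png')
cv2.imwrite('pics/a2.png',np.hstack([cv2.resize(b,(400,300)),cv2.resize(c,(400,300))]))
E
```

```text
(no output)
```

View pics/a1.png

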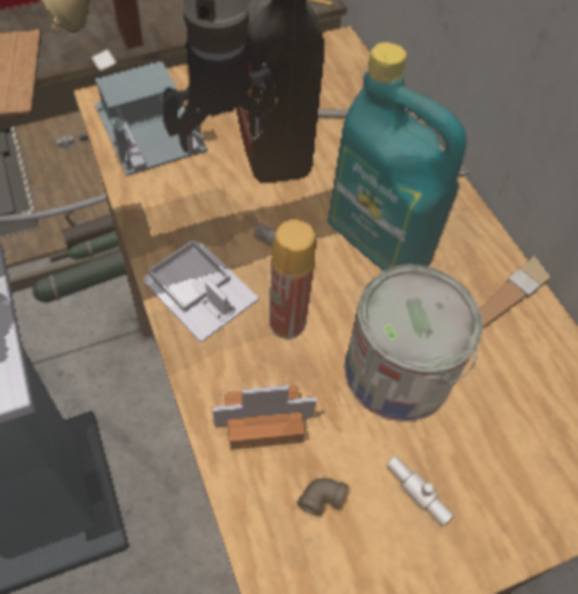

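View pics/a2.png

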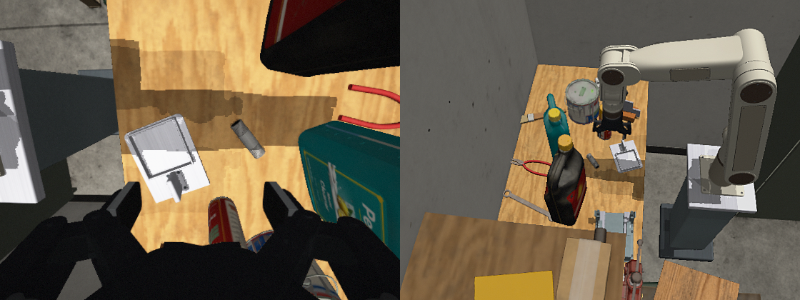

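```bash
cat >> h.py <<'E'
def fitmask(M,mask,hulls,x0,z0=0.0,free=3):
    """fit x,y,yaw of a union of convex point sets (object coords) to a mask by IoU-ish cost"""
    from scipy.optimize import minimize
    S=4
    m=cv2.resize(mask.astype(np.uint8)*255,None,fx=S,fy=S,interpolation=cv2.INTER_LINEAR)>127
    def rend(x):
        c,s=np.cos(x[2]),np.sin(x[2]); im=np.zeros(m.shape,np.uint8)
        for h in hulls:
            h=np.array(h,float); P=np.c_[h[:,0]*c-h[:,1]*s+x[0],h[:,0]*s+h[:,1]*c+x[1],h[:,2]+z0]
            p=(proj(M,P)+.5)*S-.5
            cv2.fillConvexPoly(im,cv2.convexHull(p.astype(np.float32)).round().astype(np.int32),1)
        return im>0
    cost=lambda x:1-(rend(x)&m).sum()/(rend(x)|m).sum()
    best=None
    for d in x0:
        r=minimize(cost,d,method='Nelder-Mead',options=dict(initial_simplex=np.array(d)+np.array([[0,0,0],[.02,0,0],[0,.02,0],[0,0,.2]]),xatol=1e-5,fatol=1e-5))
        if best is None or r.fun<best.fun: best=r
    return best.x,best.fun
def box(x0,x1,y0,y1,z0,z1): return [[a,b,c] for a in(x0,x1) for b in(y0,y1) for c in(z0,z1)]
TRAY=[box(-.075,.075,-.058,.058,0,.005),box(-.020,.072,-.046,.046,.005,.020),box(-.066,-.022,-.005,.005,.005,.053)]
t=np.linspace(0,2*np.pi,24)
NIP=[[[.012*np.cos(a),y,.012+.012*np.sin(a)] for a in t for y in(-.038,.038)]]
E
python3 - <<'E'
from h import *
im,M=snap('wrist')
m=masks_of('tray','wrist')[0]['pixels']; print(fitmask(M,m,TRAY,[[.437,-.056,a] for a in np.arange(0,6.28,.7)]))
m=masks_of('nipple','wrist')[0]['pixels']; print(fitmask(M,m,NIP,[[.586,-.015,a] for a in (0,.6,1.2,1.8,2.4)]))
E
```

```text
Traceback (most recent call last):
IndexError: list index out of range
```

```bash
cat >> h.py <<'E'
def mask(t,n,k=4):
    for _ in range(k):
        r=masks_of(t,n)
        if r and r[0]['conf']>.4: return r[0]['pixels']
        camera(n)
    raise SystemExit('no '+t)
E
python3 - <<'E'
from h import *
im,M=snap('wrist')
m=mask('tray','wrist'); x=fitmask(M,m,TRAY,[[.437,-.056,a] for a in np.arange(0,6.28,.7)]);print(x)
print(proj(M,[[*x[0][:2],0]]))
m=mask('nipple','wrist'); print(fitmask(M,m,NIP,[[.586,-.015,a] for a in (0,.6,1.2,1.8,2.4)]))
E
```

```text
(array([ 0.43338329, -0.0593435 ,  1.9335504 ]), np.float64(0.01801444915937045))
[[234.76639817 222.86503261]]
(array([ 0.58231539, -0.01682052,  0.68933443]), np.float64(0.07293372638934381))
```

```bash
cat >> h.py <<'E'
def plan(x,y,z,jaw,n,obs=None,g=60,start=None):
    """rows for a straight move to TCP (m), jaw direction deg (mod 180)."""
    if start is None:
        o=obs or get_obs(); p=np.array(o['eef_pos']); Rm=R.from_quat(o['tool_rot'])
    else: p,Rm=start
    ty=Rm.as_matrix()[:,1]; cur=np.degrees(np.arctan2(ty[1],ty[0])); d=(jaw-cur+90)%180-90
    a=np.radians(cur+d); Y=np.array([np.cos(a),np.sin(a),0]);Z=np.array([0,0,-1.]);T=R.from_matrix(np.c_[np.cross(Y,Z),Y,Z])
    rv=(Rm.inv()*T).as_rotvec()/n; dp=(np.array([x,y,z])-p)/n
    for i in range(n):
        t=Rm.inv().apply(dp)*1000; print([round(float(v),1) for v in [*t,*np.degrees(rv)]]+[g]); Rm=Rm*R.from_rotvec(rv)
    return np.array([x,y,z]),Rm
E
python3 - <<'E'
from h import *
M=model('scene');s=lambda u,v:(u/1.65+130,v/1.65+60)
for n,q,z in [('can base',(289,337),0),('can cap',(295,232),.2),('can cap',(295,232),.16),('canR',(306,330),0),('canL',(271,328),0),('paint nearest',(348,378),0),('paint low',(405,415),0),('jugTeal',(332,222),0),('jug low',(400,272),0),('black',(258,180),0),('rackmouthL',(125,170),0),('rackR',(205,152),0),('hoodL',(100,105),.066),('hoodTL',(97,77),.066),('hoodTR',(180,68),.066)]:
    print(n,onz(M,[s(*q)],z)[0].round(3))
o=get_obs();print(o['clock'])
s=plan(.5823,-.0168,.11,39.5,5,o)
s=plan(.5823,-.0168,.002,39.5,3,start=s)
E
```

```text
can base [ 0.535 -0.187 -0.   ]
can cap [ 0.549 -0.146  0.2  ]
can cap [ 0.564 -0.118  0.16 ]
canR [ 0.564 -0.185  0.   ]
canL [ 0.515 -0.163 -0.   ]
paint nearest [ 0.589 -0.279  0.   ]
paint low [ 0.639 -0.358  0.   ]
jugTeal [ 0.688 -0.008  0.   ]
jug low [ 0.747 -0.14   0.   ]
black [0.605 0.125 0.   ]
rackmouthL [0.388 0.232 0.   ]
rackR [0.538 0.224 0.   ]
hoodL [0.379 0.341 0.066]
hoodTL [0.391 0.42  0.066]
hoodTR [0.546 0.39  0.066]
1.45
[-3.4, 16.5, 24.3, 0.0, -0.0, -7.9, 60]
[-5.6, 15.8, 24.3, 0.0, -0.0, -7.9, 60]
[-7.7, 14.9, 24.3, 0.0, -0.0, -7.9, 60]
[-9.7, 13.7, 24.3, 0.0, -0.0, -7.9, 60]
[-11.5, 12.3, 24.3, 0.0, -0.0, -7.9, 60]
[-0.0, -0.0, 36.0, 0.0, -0.0, 0.0, 60]
[-0.0, -0.0, 36.0, 0.0, -0.0, 0.0, 60]
[-0.0, -0.0, 36.0, 0.0, -0.0, 0.0, 60]
```

>>> jog_arm([
  [[-3.4,16.5,24.3,0,0,-7.9,60],[-5.6,15.8,24.3,0,0,-7.9,60],[-7.7,14.9,24.3,0,0,-7.9,60],[-9.7,13.7,24.3,0,0,-7.9,60],[-11.5,12.3,24.3,0,0,-7.9,60]],
])

```text
clock: 1.95
eef_pos: [0.5881, -0.0162, 0.1122]
tool_rot: [0.414, 0.91, 0.002, 0.005]
ft_force: [0.4, -0.4, -0.7]
grip_width: 0.0597
```

```bash
python3 - <<'E'
from h import *
im,M=snap('wrist','w1.png')
o=get_obs();print(o['clock'],o['eef_pos'],o['joint_pos'])
try:
  x=fitmask(M,mask('nipple','wrist'),NIP,[[.582,-.017,a] for a in (.4,.7,1)]);print(x); jaw=np.degrees(x[0][2]);print(jaw)
  plan(x[0][0],x[0][1],.003,jaw,4,o)
except SystemExit as e: print(e)
E
```

```text
2.0 [ 0.58820789 -0.01654535  0.10730023] [-2.81602239e-02  4.85737840e-01  3.09297530e-02  1.10855280e+00
  7.60555006e-05  8.21904133e-01]
(array([ 0.58191095, -0.01680547,  0.67924196]), np.float64(0.048365618954297585))
38.91769771324393
[1.1, -1.4, 26.1, 0.1, 0.1, 0.6, 60]
[1.1, -1.3, 26.1, 0.1, 0.1, 0.6, 60]
[1.0, -1.3, 26.1, 0.1, 0.1, 0.6, 60]
[1.0, -1.3, 26.1, 0.1, 0.1, 0.6, 60]
```

>>> jog_arm([
  [[1.1,-1.4,26,0,0,0.6,60],[1.1,-1.3,26,0,0,0.6,60],[1,-1.3,26,0,0,0.6,60],[1,-1.3,20,0,0,0.5,60],[0,0,0,0,0,0,60]],
])

```text
clock: 2.55
eef_pos: [0.581, -0.0161, 0.0129]
tool_rot: [0.441, 0.897, 0.002, 0.004]
ft_force: [-0.8, -0.9, -0.2]
grip_width: 0.0599
```

>>> jog_arm([
  [[-0.5,0,5,0,0,-1,60],[0,0,4,0,0,-0.5,40],[0,0,0.5,0,0,0,10],[0,0,0,0,0,0,10],[0,0,0,0,0,0,10]],
])

```text
clock: 3.05
eef_pos: [0.5849, -0.0164, 0.009]
tool_rot: [0.429, 0.903, 0.004, 0.008]
ft_force: [-0.3, -0.1, -1.1]
grip_width: 0.0169
```

>>> jog_arm([
  [[0,0,0,0,0,0,10],[0,0,0,0,0,0,10],[0,0,0,0,0,0,10],[0,0,0,0,0,0,10]],
])

```text
clock: 3.45
eef_pos: [0.5853, -0.0164, 0.0095]
tool_rot: [0.429, 0.903, 0.004, 0.008]
ft_force: [-0.2, 0.5, -1.4]
grip_width: 0.0169
```

```bash
python3 - <<'E'
from h import *
im,M=snap('wrist');o=get_obs();print(o['eef_pos'],o['tool_rot'],o['ft_force'],o['grip_width'])
a=im[60:360,100:460]
cv2.imwrite('pics/w2.png',cv2.resize(a,None,fx=1.6,fy=1.6)[:,:,::-1])
try:
  x=fitmask(M,mask('nipple','wrist'),NIP,[[.582,-.017,a] for a in (.4,.7,1)]);print(x)
except SystemExit as e: print(e)
E
```

```text
[ 0.58517144 -0.01638403  0.00943711] [0.42948929 0.90302459 0.00403486 0.00832284] [-0.10816499 -0.37410886 -1.12649529] 0.017488511541889233
(array([ 0.58418438, -0.01681316,  0.68033113]), np.float64(0.10811751399321368))
```

View pics/w2.png

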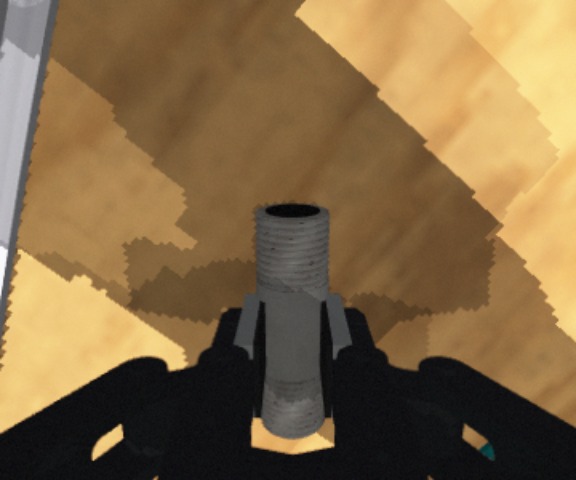

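```bash
python3 - <<'E'
from h import *
o=get_obs()
s=plan(.5852,-.0164,.07,get_obs() and 38.8,2,o,g=10)
s=plan(.4242,-.0350,.07,20.8,5,start=s,g=10)
s=plan(.4242,-.0350,.02,20.8,2,start=s,g=10)
E
```

```text
[-0.4, 0.4, -30.3, 0.4, 0.3, 0.2, 10]
[-0.2, 0.2, -30.3, 0.4, 0.3, 0.2, 10]
[17.3, -27.4, 0.0, -0.0, -0.0, 3.6, 10]
[15.5, -28.5, 0.0, -0.0, -0.0, 3.6, 10]
[13.7, -29.4, 0.0, -0.0, -0.0, 3.6, 10]
[11.8, -30.2, 0.0, -0.0, -0.0, 3.6, 10]
[9.9, -30.9, 0.0, -0.0, -0.0, 3.6, 10]
[-0.0, 0.0, 25.0, -0.0, -0.0, 0.0, 10]
[-0.0, 0.0, 25.0, -0.0, -0.0, 0.0, 10]
```

>>> jog_arm([
  [[-0.4,0.4,-30,0.4,0.3,0,10],[-0.2,0.2,-30,0.4,0.3,0,10],[17.3,-27.4,0,0,0,3.6,10],[15.5,-28.5,0,0,0,3.6,10],[13.7,-29.4,0,0,0,3.6,10]],
])

```text
clock: 4.05
eef_pos: [0.4914, -0.028, 0.0713]
tool_rot: [0.515, 0.857, 0.001, 0.003]
ft_force: [1.0, 0.0, -0.1]
grip_width: 0.0176
```

>>> jog_arm([
  [[11.8,-30.2,0,0,0,3.6,10],[9.9,-30.9,0,0,0,3.6,10],[0,0,0,0,0,0,10],[0,0,0,0,0,0,10]],
])

```text
clock: 4.45
eef_pos: [0.419, -0.0358, 0.0708]
tool_rot: [0.571, 0.821, 0.0, 0.001]
ft_force: [0.6, -0.4, -0.2]
grip_width: 0.0173
```

```bash
python3 - <<'E'
from h import *
im,M=snap('wrist','w3.png');o=get_obs();print(o['clock'],o['eef_pos'],o['tool_rot'],o['ft_force'],o['grip_width'])
x=fitmask(M,mask('tray','wrist'),TRAY,[[.4334,-.0593,1.93]]);print(x)
plan(.4242,-.0350,.02,20.8,2,g=10)
try: print(fitmask(M,mask('nipple','wrist'),NIP,[[.424,-.035,.36]],z0=o['eef_pos'][2]-.005))
except SystemExit: pass
E
```

```text
4.5 [ 0.41851325 -0.0357375   0.07054018] [ 5.70552101e-01  8.21261250e-01 -1.39173000e-04  4.89611418e-04] [-1.33310632 -0.15347485 -1.30231562] 0.017144323717146463
(array([ 0.43353549, -0.05917567,  1.93482812]), np.float64(0.49571475302584234))
[-0.5, 2.4, 25.3, 0.0, 0.0, -0.2, 10]
[-0.5, 2.4, 25.3, 0.0, 0.0, -0.2, 10]
(array([ 0.41766975, -0.03551583,  0.34862741]), np.float64(0.19405989514232647))
```

>>> jog_arm([
  [[-0.5,2.4,20,0,0,0,10],[-0.5,2.4,20,0,0,0,10],[0,0,6,0,0,0,10],[0,0,0,0,0,0,10],[0,0,0,0,0,0,10]],
])

```text
clock: 5.1
eef_pos: [0.4319, -0.0348, 0.0245]
tool_rot: [0.57, 0.822, 0.002, 0.004]
ft_force: [-0.3, 0.1, -1.3]
grip_width: 0.0173
```

>>> jog_arm([
  [[0.8,-2,0,0,0,0,10],[0.8,-2,1,0,0,0,10],[0.7,-2,1,0,0,0,10],[0,0,0,0,0,0,10],[0,0,0,0,0,0,10]],
])

```text
clock: 5.6
eef_pos: [0.4266, -0.0349, 0.0245]
tool_rot: [0.569, 0.822, 0.003, 0.006]
ft_force: [-0.3, -0.3, -0.7]
grip_width: 0.0168
```

>>> jog_arm([
  [[0.5,-1.5,5,-0.3,-0.3,0,10],[0,0,4,-0.3,-0.3,0,10],[0,0,4,0,0,0,10],[0,0,0,0,0,0,10]],
])

```text
clock: 6.0
eef_pos: [0.4261, -0.0352, 0.0135]
tool_rot: [0.569, 0.822, 0.005, 0.015]
ft_force: [-0.8, 0.5, -0.6]
grip_width: 0.0169
```

>>> jog_arm([
  [[0,0,3,0.7,0.6,0,10],[0,0,3,0.7,0.6,0,10],[0,0,2,0,0,0,10],[0,0,0,0,0,0,10]],
])

```text
clock: 6.4
eef_pos: [0.4263, -0.0351, 0.0139]
tool_rot: [0.569, 0.822, 0.002, 0.001]
ft_force: [-0.4, -0.2, -1.4]
grip_width: 0.0173
```

```bash
python3 - <<'E'
from h import *
im,M=snap('wrist');o=get_obs();print(o['clock'],o['eef_pos'],o['tool_rot'],o['ft_force'],o['grip_width'])
cv2.imwrite('pics/w4.png',cv2.resize(im[60:360,60:460],None,fx=1.6,fy=1.6)[:,:,::-1])
E
```

```text
6.45 [ 0.42650051 -0.03509042  0.01371243] [5.69250557e-01 8.22162034e-01 1.74577689e-03 5.88196495e-04] [ 0.47689235 -0.01387818 -1.86015315] 0.016974113391112492
```

View pics/w4.png

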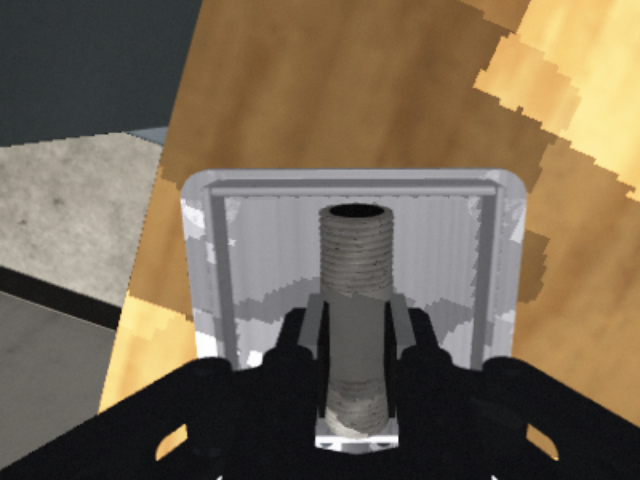

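>>> jog_arm([
  [[0,0,5,0,0,0,10],[0,0,4,0,0,0,10],[0,0,0,0,0,0,10]],
])

```text
clock: 6.75
eef_pos: [0.4271, -0.035, 0.0145]
tool_rot: [0.569, 0.822, 0.003, 0.002]
ft_force: [1.4, -0.1, -2.1]
grip_width: 0.0171
```

>>> jog_arm([
  [[0,0,0,0,0,0,20],[0,0,0,0,0,0,26],[0,0,0,0,0,0,34],[0,0,0,0,0,0,36],[0,0,0,0,0,0,36]],
])

```text
clock: 7.25
eef_pos: [0.427, -0.0349, 0.0125]
tool_rot: [0.569, 0.822, 0.002, 0.002]
ft_force: [0.2, 0.0, -0.9]
grip_width: 0.0358
```

>>> jog_arm([
  [[0,0,-20,0,0,0,36],[0,0,-40,0,0,0,36],[0,0,-45,0,0,0,36],[0,0,-45,0,0,0,36],[0,0,-20,0,0,0,36]],
])

```text
clock: 7.75
eef_pos: [0.4216, -0.0349, 0.1823]
tool_rot: [0.569, 0.822, -0.002, -0.005]
ft_force: [0.5, 0.0, 0.3]
grip_width: 0.0358
```

```bash
python3 - <<'E'
from h import *
im,M=snap('wrist','w5.png');o=get_obs();print(o['clock'],o['eef_pos'],o['tool_rot'],o['ft_force'],o['grip_width'])
for z in(.0,.005):
  print(fitmask(M,mask('tray','wrist'),TRAY,[[.4334,-.0593,1.93]])) if z==0 else 0
try: print(fitmask(M,mask('nipple','wrist'),NIP,[[.424,-.035,.36]],z0=.005))
except SystemExit: pass
# next: view of rack; aim at point mid-rack
plan(.43,.16,.25,0,5,o,g=80)
E
```

```text
7.8 [ 0.42296254 -0.03499845  0.18423994] [ 5.69086702e-01  8.22269389e-01 -6.11922153e-04 -3.60600092e-03] [ 1.15742252 -0.51582512  1.60045046] 0.036028900642476595
(array([ 0.43323123, -0.05946151,  1.93936344]), np.float64(0.19118291293893164))
(array([ 0.42561044, -0.03452743,  0.35833666]), np.float64(0.06865341290858074))
[36.1, 15.0, -13.0, -0.1, -0.0, 4.1, 80]
[37.0, 12.4, -13.1, -0.1, -0.0, 4.1, 80]
[37.8, 9.7, -13.1, -0.1, -0.0, 4.1, 80]
[38.4, 7.0, -13.1, -0.1, -0.0, 4.1, 80]
[38.8, 4.2, -13.1, -0.1, -0.0, 4.1, 80]
```

>>> jog_arm([
  [[45,15,-17,0,0,4.1,80],[45,13,-17,0,0,4.1,80],[46,9,-17,0,0,4.1,80],[46,5,-17,0,0,4.1,80],[46,0,-15,0,0,4.1,80]],
])

```text
clock: 8.4
eef_pos: [0.4118, 0.1976, 0.2537]
tool_rot: [0.717, 0.697, -0.013, -0.01]
ft_force: [1.1, -0.1, 0.0]
grip_width: 0.0801
```

>>> jog_arm([
  [[40,0,0,0,0,0,80],[25,0,0,0,0,0,80],[5,0,0,0,0,0,80],[0,0,0,0,0,0,80],[0,0,0,0,0,0,80]],
])

```text
clock: 8.9
eef_pos: [0.4102, 0.274, 0.2447]
tool_rot: [0.715, 0.699, -0.019, -0.012]
ft_force: [0.5, -0.5, 0.0]
grip_width: 0.0802
```

```bash
python3 - <<'E'
from h import *
im,M=snap('wrist','w6.png');o=get_obs();print(o['clock'],o['eef_pos'],o['tool_rot'],o['joint_vel'])
r=mask('rack','wrist');np.save('rack.npy',r);print(r.sum())
H=[box(-.12,.08,-.075,.075,.0,.003)]
cv2.imwrite('pics/w6b.png',cv2.resize(im,(800,600),interpolation=cv2.INTER_CUBIC)[:,:,::-1])
E
```

```text
8.95 [0.41016356 0.27366007 0.24463027] [ 0.71474824  0.69901307 -0.01940961 -0.01178767] [-0.01317278 -0.01339994  0.00626521  0.00435793  0.0020034   0.00259158]
22998
```

View pics/w6b.png

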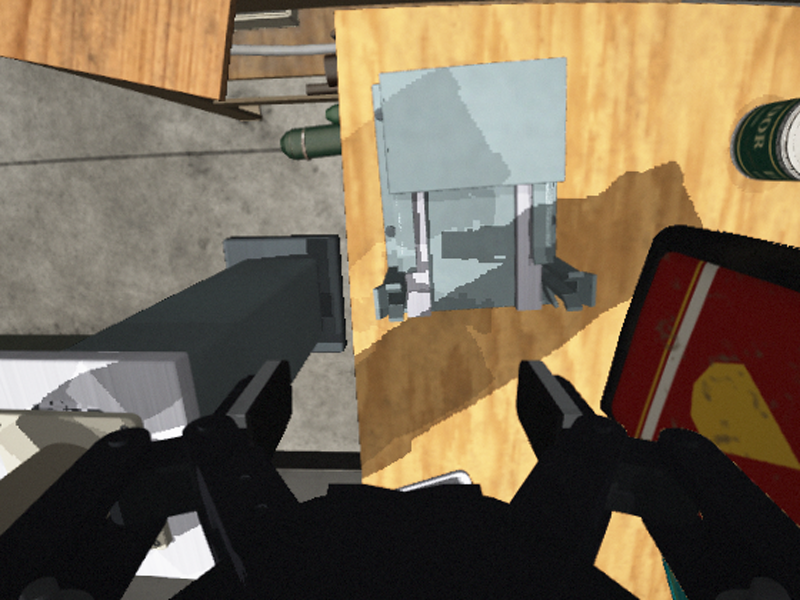

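```bash
python3 - <<'E'
from h import *
M=model('wrist',get_obs())
f=lambda L,z:onz(M,[((u+.5)*.7-.5,(v+.5)*.7-.5) for u,v in L],z)
h=f([(382,73),(566,58),(566,181),(390,193)],.066);print(h.round(4))
d=np.degrees
print('front edge dir',d(np.arctan2(*(h[2]-h[3])[[1,0]])),'left',d(np.arctan2(*(h[0]-h[3])[[1,0]])),'right',d(np.arctan2(*(h[1]-h[2])[[1,0]])),[np.linalg.norm(h[i]-h[j]) for i,j in((0,1),(2,3),(0,3),(1,2))])
w=f([(413,193),(429,193),(515,186),(532,185),(407,316),(430,314),(516,308),(536,306)],.02);print(w.round(4))
# fit rack with simple solids to visible mask
r=np.load('rack.npy');
RK=[box(-.005,.08,-.078,.078,.062,.066),box(-.12,.08,-.066,.066,0,.03)]
print(fitmask(M,r,RK,[[.43,.36,1.5]]))
E
```

```text
[[0.3891 0.4151 0.066 ]
 [0.5182 0.4218 0.066 ]
 [0.5241 0.338  0.066 ]
 [0.3922 0.3314 0.066 ]]
front edge dir 2.852379895464527 left 92.1253568947059 right 94.02547580597843 [np.float64(0.1292491179339366), np.float64(0.1320329747149227), np.float64(0.08378313757779092), np.float64(0.08406449628590243)]
[[0.4087 0.3291 0.02  ]
 [0.4225 0.3288 0.02  ]
 [0.4962 0.3334 0.02  ]
 [0.5106 0.3341 0.02  ]
 [0.4011 0.2165 0.02  ]
 [0.4228 0.2183 0.02  ]
 [0.5026 0.2235 0.02  ]
 [0.521  0.2253 0.02  ]]
(array([0.45163295, 0.33982851, 1.62445587]), np.float64(0.16736153370314677))
```

```bash
python3 - <<'E'
from h import *
s=plan(.4497,-.1023,.15,21,9,g=50)
E
```

```text
[-41.5, 5.8, 10.8, -0.3, 0.0, -2.5, 50]
[-41.8, 3.9, 10.8, -0.3, 0.0, -2.5, 50]
[-41.9, 2.1, 10.8, -0.3, 0.0, -2.5, 50]
[-41.9, 0.2, 10.8, -0.3, 0.0, -2.5, 50]
[-41.9, -1.7, 10.8, -0.3, 0.0, -2.5, 50]
[-41.8, -3.5, 10.8, -0.3, 0.0, -2.5, 50]
[-41.6, -5.4, 10.7, -0.3, 0.0, -2.5, 50]
[-41.3, -7.2, 10.7, -0.3, 0.0, -2.5, 50]
[-41.0, -9.1, 10.6, -0.3, 0.0, -2.5, 50]
```

>>> jog_arm([
  [[-41.5,5.8,10.8,-0.3,0,-2.5,50],[-41.8,3.9,10.8,-0.3,0,-2.5,50],[-41.9,2,10.8,-0.3,0,-2.5,50],[-41.9,0,10.8,-0.3,0,-2.5,50],[-41.9,-1.7,10.8,-0.3,0,-2.5,50]],
])

```text
clock: 9.5
eef_pos: [0.4345, 0.0581, 0.192]
tool_rot: [0.631, 0.776, -0.005, -0.002]
ft_force: [1.0, 0.2, -0.7]
grip_width: 0.05
```

>>> jog_arm([
  [[-41.8,-3.5,10.8,-0.3,0,-2.5,50],[-41.6,-5.4,10.7,-0.3,0,-2.5,50],[-41.3,-7.2,10,-0.3,0,-2.5,50],[-25,-6,0,0,0,-2.5,50],[0,0,0,0,0,0,50]],
])

```text
clock: 10.0
eef_pos: [0.4481, -0.1086, 0.1601]
tool_rot: [0.565, 0.825, 0.001, 0.004]
ft_force: [-0.0, 0.4, -0.1]
grip_width: 0.0504
```

```bash
python3 - <<'E'
from h import *
im,M=snap('wrist','w7.png');o=get_obs();print(o['clock'],o['eef_pos'],o['tool_rot'],o['grip_width'])
m=mask('tray','wrist');
try: m|=mask('nipple','wrist')
except SystemExit: pass
x=fitmask(M,m,TRAY+[],[[.4334,-.0593,1.93]]);print(x)
plan(.4497,-.1023,.03,21,4,g=50)
E
```

```text
10.05 [ 0.44758952 -0.10734489  0.15996817] [0.5645896  0.82536317 0.00111557 0.00360135] 0.04958182781882434
(array([ 0.43333345, -0.05941009,  1.93331584]), np.float64(0.019464477328874796))
[0.6, 0.4, 32.6, 0.1, 0.1, 0.1, 50]
[0.6, 0.5, 32.6, 0.1, 0.1, 0.1, 50]
[0.5, 0.5, 32.6, 0.1, 0.1, 0.1, 50]
[0.5, 0.6, 32.5, 0.1, 0.1, 0.1, 50]
```

Tray pose confirmed (fit 2%). Descend and grasp the fin.

>>> jog_arm([
  [[0.6,0.4,32,0.2,0.1,0,50],[0.6,0.5,32,0.2,0.1,0,50],[0.5,0.5,32,0.1,0.1,0,50],[0.5,0.5,25,0.1,0,0,50],[0,0,5,0,0,0,50]],
])

```text
clock: 10.65
eef_pos: [0.4528, -0.0972, 0.0348]
tool_rot: [0.56, 0.828, 0.001, 0.003]
ft_force: [-1.6, -0.2, -0.7]
grip_width: 0.0501
```

>>> jog_arm([
  [[0,0,0,0,0,0,30],[0,0,0,0,0,0,0],[0,0,0,0,0,0,0],[0,0,0,0,0,0,0],[0,0,0,0,0,0,0]],
])

```text
clock: 11.15
eef_pos: [0.454, -0.0955, 0.0379]
tool_rot: [0.559, 0.829, 0.002, 0.004]
ft_force: [0.8, -0.3, -4.2]
grip_width: 0.0083
```

>>> jog_arm([
  [[0,0,1,0,0,0,24],[-1,0,8,0,0,0,24],[-1,0,8,0,0,0,24],[-1,0,5,0,0,0,24],[0,0,2,0,0,0,24]],
])

```text
clock: 11.65
eef_pos: [0.458, -0.0993, 0.014]
tool_rot: [0.559, 0.829, 0.003, 0.007]
ft_force: [0.7, 0.3, -0.7]
grip_width: 0.0241
```

>>> jog_arm([
  [[0,0,1,0,0,0,0],[0,0,1,0,0,0,0],[0,0,1,0,0,0,0],[0,0,0,0,0,0,0]],
])

```text
clock: 12.05
eef_pos: [0.4572, -0.0998, 0.0128]
tool_rot: [0.558, 0.83, 0.002, 0.006]
ft_force: [-0.6, -0.8, -2.6]
grip_width: 0.0096
```

```bash
python3 - <<'E'
from h import *
im,M=snap('wrist','w8.png');o=get_obs();print(o['clock'],o['eef_pos'],o['tool_rot'],o['ft_force'],o['grip_width'])
m=mask('tray','wrist');
try: m|=mask('nipple','wrist')
except SystemExit: pass
for z in (0,): x=fitmask(M,m,TRAY[:2],[[.4334,-.0593,1.93]],z0=z);print(x)
cv2.imwrite('pics/w8b.png',im[:,:,::-1])
E
```

```text
12.1 [ 0.45723813 -0.09975499  0.01265334] [0.55843203 0.82952439 0.00181711 0.00629801] [ 0.10764086 -0.64729667  1.25211907] 0.009042601758288414
(array([ 0.4390998 , -0.05799848,  1.96339835]), np.float64(0.10003082747275227))
```

View pics/w8b.png

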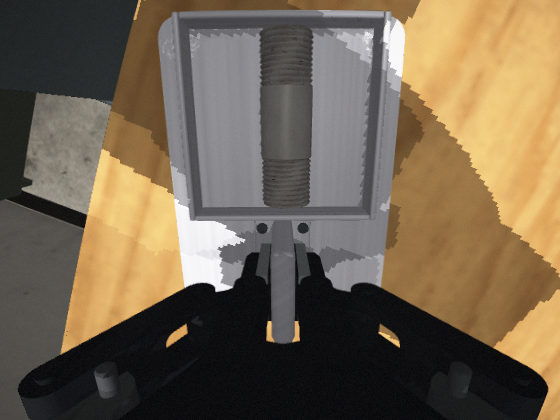

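```bash
python3 - <<'E'
from h import *
s=plan(.4572,-.0998,.08,22,2,g=0)
s=plan(.4715,.0700,.08,3,7,start=s,g=0)
E
```

```text
[-0.3, 0.3, -33.7, 0.3, 0.2, 0.0, 0]
[-0.1, 0.1, -33.7, 0.3, 0.2, 0.0, 0]
[21.7, 11.0, 0.0, -0.0, -0.0, 2.7, 0]
[22.2, 9.9, 0.0, -0.0, -0.0, 2.7, 0]
[22.7, 8.9, 0.0, -0.0, -0.0, 2.7, 0]
[23.1, 7.8, 0.0, -0.0, -0.0, 2.7, 0]
[23.4, 6.7, 0.0, -0.0, -0.0, 2.7, 0]
[23.7, 5.6, 0.0, -0.0, -0.0, 2.7, 0]
[23.9, 4.4, 0.0, -0.0, -0.0, 2.7, 0]
```

>>> jog_arm([
  [[0,0,-20,0.3,0.2,0,0],[0,0,-30,0.3,0.2,0,0],[10,5,-14,0,0,1,0],[22,11,0,0,0,2.7,0],[22.5,10,0,0,0,2.7,0]],
])

```text
clock: 12.7
eef_pos: [0.4602, -0.0401, 0.0748]
tool_rot: [0.608, 0.794, -0.002, -0.003]
ft_force: [-0.4, 0.4, -5.0]
grip_width: 0.0094
```

>>> jog_arm([
  [[23,8.5,0,0,0,2.7,0],[23,7.5,0,0,0,2.7,0],[23,6.5,0,0,0,2.7,0],[23,5,0,0,0,2.7,0],[15,3,0,0,0,2.7,0]],
])

```text
clock: 13.2
eef_pos: [0.4694, 0.0754, 0.0703]
tool_rot: [0.702, 0.713, -0.005, -0.004]
ft_force: [0.4, -0.3, -4.4]
grip_width: 0.0096
```

>>> jog_arm([
  [[5,0,0,0,0,1.5,0],[0,0,0,0,0,0,0],[0,0,0,0,0,0,0]],
])

```text
clock: 13.5
eef_pos: [0.4676, 0.0826, 0.0675]
tool_rot: [0.71, 0.704, -0.007, -0.006]
ft_force: [-0.1, 0.7, -3.9]
grip_width: 0.0095
```

```bash
python3 - <<'E'
from h import *
im,M=snap('wrist');o=get_obs();print(o['clock'],o['eef_pos'],o['tool_rot'],o['ft_force'],o['grip_width'])
ty=R.from_quat(o['tool_rot']).as_matrix()[:,1];print('jaw',np.degrees(np.arctan2(ty[1],ty[0])))
im=np.ascontiguousarray(im[:,:,::-1]);c,s=np.cos(np.radians(93)),np.sin(np.radians(93))
def dl(P,col):
    P=np.array(P);W=np.c_[P[:,0]*c-P[:,1]*s+.4579,P[:,0]*s+P[:,1]*c+.3397,P[:,2]]
    cv2.polylines(big,[((proj(M,W)+.5)*1.428).astype(int)],False,col,1)
big=cv2.resize(im,(800,600),interpolation=cv2.INTER_CUBIC)
dl([(-.005,-.066,.066),(-.005,.066,.066),(.08,.066,.066),(.08,-.066,.066),(-.005,-.066,.066)],(0,0,255))
for y in(-.062,-.04,.04,.062): dl([(-.12,y,.02),(-.005,y,.02)],(0,255,0))
for y in(-.066,-.05,.05,.066): dl([(-.06,y,.031),(-.005,y,.031)],(255,0,255))
for y in(-.072,-.061,.061,.072): dl([(-.088,y,.08),(-.078,y,.08)],(0,255,255))
cv2.imwrite('pics/w9.png',big)
x=fitmask(M,mask('tray','wrist')|mask('nipple','wrist'),TRAY[:2],[[.467,.11,1.62]],z0=o['eef_pos'][2]-.0127);print(x)
E
```

```text
13.55 [0.46734775 0.08245594 0.06736558] [ 0.7098466   0.70429227 -0.00739578 -0.00595814] [-0.02689463  0.90965744 -3.55655045] 0.009059469520459667
jaw -0.45122009874743846
(array([0.4655925 , 0.12768753, 1.56679303]), np.float64(0.0999320941231161))
```

View pics/w9.png

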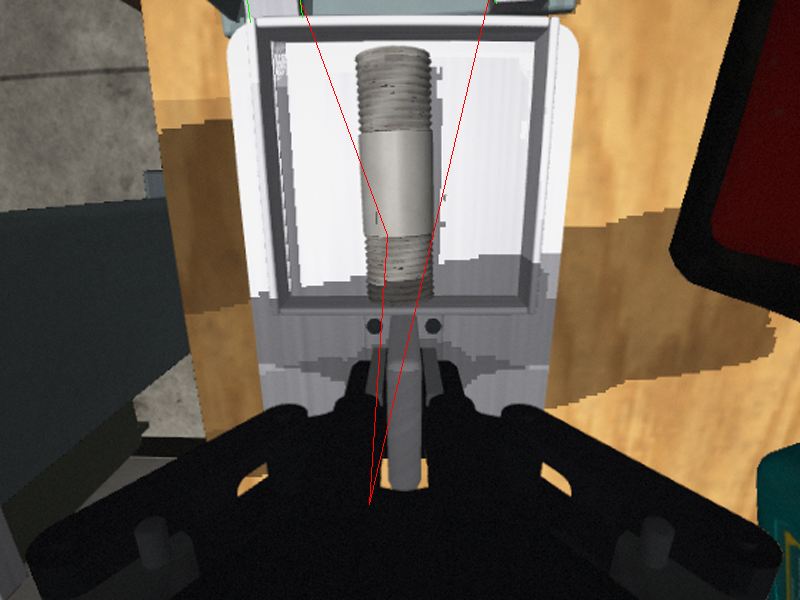

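```bash
python3 - <<'E'
from h import *
s=plan(.4713,.0825,.04,3,4,g=0)
s=plan(.4603+.0028,.2942-.0500,.036,3,8,start=s,g=0)
E
```

```text
[0.1, 1.0, 6.9, -0.3, 0.0, -0.9, 0]
[0.1, 1.0, 6.9, -0.3, 0.0, -0.9, 0]
[0.1, 0.9, 7.0, -0.3, 0.0, -0.9, 0]
[0.1, 0.9, 7.0, -0.3, 0.0, -0.9, 0]
[20.2, 0.0, 0.5, 0.0, -0.0, 0.0, 0]
[20.2, 0.0, 0.5, 0.0, -0.0, 0.0, 0]
[20.2, 0.0, 0.5, 0.0, -0.0, 0.0, 0]
[20.2, 0.0, 0.5, 0.0, -0.0, 0.0, 0]
[20.2, 0.0, 0.5, 0.0, -0.0, 0.0, 0]
[20.2, 0.0, 0.5, 0.0, -0.0, 0.0, 0]
[20.2, 0.0, 0.5, 0.0, -0.0, 0.0, 0]
[20.2, 0.0, 0.5, 0.0, -0.0, 0.0, 0]
```

>>> jog_arm([
  [[0,1,5,-0.4,0,-1,0],[0,1,5,-0.4,0,-1,0],[0,1,5,-0.4,0,-1,0],[0,1,4,-0.3,0,-1,0],[0,0,0,0,0,0,0]],
])

```text
clock: 14.15
eef_pos: [0.4718, 0.0806, 0.047]
tool_rot: [0.684, 0.73, 0.003, 0.004]
ft_force: [-0.6, 0.5, -4.5]
grip_width: 0.0093
```

```bash
cat >> h.py <<'E'
def rk(o,O=(.4579,.3397),a=93.0,g=.0456):
    a=np.radians(a);d=np.array(o['eef_pos'][:2])-O; m=R.from_quat(o['tool_rot']).as_matrix()
    print('t',o['clock'],'rack x,y of tray mm',((d[0]*np.cos(a)+d[1]*np.sin(a)+g)*1e3).round(1),((-d[0]*np.sin(a)+d[1]*np.cos(a))*1e3).round(1),'TCPz',(o['eef_pos'][2]*1e3).round(1),'jaw',np.degrees(np.arctan2(m[1,1],m[0,1])).round(2),'tilt(z axis xy deg)',np.degrees(m[:2,2]).round(2),'F',np.round(o['ft_force'],1),'w',round(o['grip_width'],4))
E
python3 -c "
from h import *
rk(get_obs())"
```

```text
t 14.15 rack x,y of tray mm -213.9 -0.3 TCPz 47.0 jaw 3.72 tilt(z axis xy deg) [ 0.59 -0.08] F [-0.6  0.5 -4.5] w 0.0093
```

>>> jog_arm([
  [[0,0,4,0,0,0.3,0],[0,0,4,0.1,0,0.3,0],[10,0,1,0.1,0,0.3,0],[12,0,0,0,0,0,0],[12,0,0,0,0,0,0]],
])

```text
clock: 14.65
eef_pos: [0.4703, 0.1158, 0.037]
tool_rot: [0.691, 0.723, 0.002, 0.003]
ft_force: [-0.8, 0.5, -3.8]
grip_width: 0.009
```

```bash
python3 -c "
from h import *
rk(get_obs())"
```

```text
t 14.65 rack x,y of tray mm -178.6 -0.6 TCPz 37.0 jaw 2.58 tilt(z axis xy deg) [ 0.37 -0.08] F [-0.8  0.5 -3.8] w 0.009
```

```bash
python3 - <<'E'
from h import *
im,M=snap('wrist');rk(get_obs())
cv2.imwrite('pics/w10.png',cv2.resize(im[0:300,60:500],(792,540),interpolation=cv2.INTER_CUBIC)[:,:,::-1])
E
```

```text
t 14.7 rack x,y of tray mm -176.5 -0.9 TCPz 37.2 jaw 2.71 tilt(z axis xy deg) [0.39 0.05] F [-0.7  2.  -3.4] w 0.0092
```

View pics/w10.png

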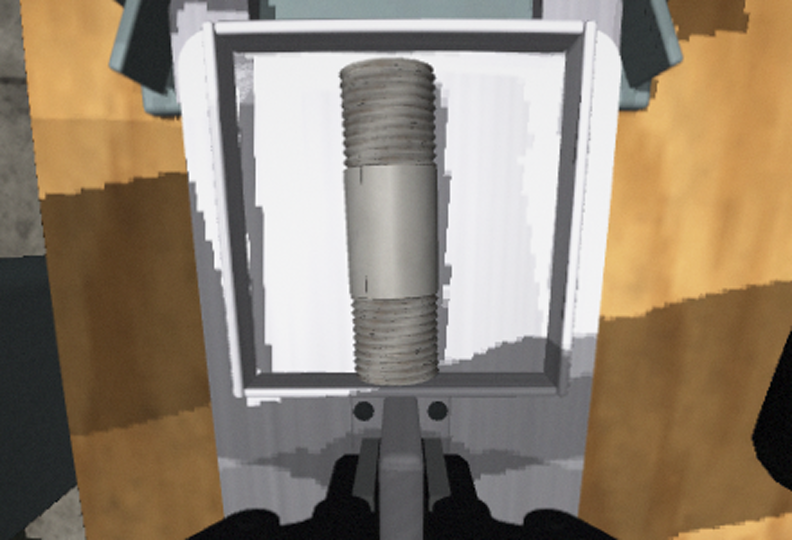

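>>> jog_arm([
  [[12,0,0.5,0,0,0,0],[12,0,0.5,0,0,0,0],[12,0,0.5,0,0,0,0],[12,0,0,0,0,0,0],[8,0,0,0,0,0,0]],
])

```text
clock: 15.2
eef_pos: [0.4675, 0.1804, 0.036]
tool_rot: [0.689, 0.724, 0.003, 0.002]
ft_force: [-0.9, -0.8, -4.2]
grip_width: 0.0093
```

```bash
python3 -c "
from h import *
rk(get_obs())"
```

```text
t 15.2 rack x,y of tray mm -113.9 -1.2 TCPz 36.0 jaw 2.85 tilt(z axis xy deg) [0.44 0.09] F [-0.9 -0.8 -4.2] w 0.0093
```

>>> jog_arm([
  [[14,-0.5,0.5,0,0,0,0],[14,-0.5,0.5,0,0,0,0],[14,0,0.5,0,0,0,0],[14,0,0.5,0,0,0,0],[10,0,0,0,0,0,0]],
])

```text
clock: 15.7
eef_pos: [0.4625, 0.2523, 0.0337]
tool_rot: [0.689, 0.724, 0.003, 0.002]
ft_force: [-0.1, -0.1, -3.9]
grip_width: 0.0094
```

```bash
python3 -c "
from h import *
rk(get_obs())"
```

```text
t 15.7 rack x,y of tray mm -42.0 0.0 TCPz 33.7 jaw 2.85 tilt(z axis xy deg) [0.42 0.08] F [-0.1 -0.1 -3.9] w 0.0094
```

>>> jog_arm([
  [[10,0,0,0,0,0,0],[10,0,0,0,0,0,0],[6,0,0.5,0,0,0,0],[5,0,0.5,0,0,0,0],[4,0,0.5,0,0,0,0]],
])

```text
clock: 16.2
eef_pos: [0.4605, 0.2892, 0.0324]
tool_rot: [0.689, 0.725, 0.001, 0.004]
ft_force: [-0.1, -7.6, 7.1]
grip_width: 0.0092
```

```bash
python3 -c "
from h import *
rk(get_obs())"
```

```text
t 16.2 rack x,y of tray mm -5.0 0.1 TCPz 32.4 jaw 2.91 tilt(z axis xy deg) [ 0.45 -0.2 ] F [-0.1 -7.6  7.1] w 0.0092
```

>>> jog_arm([
  [[6,0,0,0,0,0,0],[6,0,0,0,0,0,0],[6,0,0,0,0,0,0]],
])

```text
clock: 16.5
eef_pos: [0.4605, 0.2951, 0.0332]
tool_rot: [0.691, 0.722, -0.007, 0.014]
ft_force: [0.6, -16.4, 6.8]
grip_width: 0.0098
```

```bash
python3 -c "
from h import *
rk(get_obs())"
```

```text
t 16.5 rack x,y of tray mm 0.9 -0.2 TCPz 33.2 jaw 2.51 tilt(z axis xy deg) [ 0.61 -1.65] F [  0.6 -16.4   6.8] w 0.0098
```

>>> jog_arm([
  [[6,0,0,0,-0.3,0,0],[7,0,0,0,0,0,0],[7,0,0,0,0,0,0]],
])

```text
clock: 16.8
eef_pos: [0.4604, 0.2949, 0.0344]
tool_rot: [0.695, 0.718, -0.022, 0.03]
ft_force: [0.8, -22.2, 11.8]
grip_width: 0.009
```

```bash
python3 -c "
from h import *
rk(get_obs())"
```

```text
t 16.8 rack x,y of tray mm 0.7 -0.1 TCPz 34.4 jaw 1.95 tilt(z axis xy deg) [ 0.71 -4.13] F [  0.8 -22.2  11.8] w 0.009
```

>>> jog_arm([
  [[0,0,0,0,0,0,0],[0,0,0,0,0,0,16],[0,0,0,0,0,0,30],[0,0,0,0,0,0,36],[0,0,0,0,0,0,36]],
])

```text
clock: 17.3
eef_pos: [0.4623, 0.2969, 0.0368]
tool_rot: [0.696, 0.718, -0.018, 0.028]
ft_force: [-1.5, 0.4, 0.2]
grip_width: 0.036
```

>>> jog_arm([
  [[0,0,-10,0,1,0,36],[0,0,-25,0,1,0,36],[0,0,-40,0,1,0,36],[0,0,-45,0,0,0,36],[-10,0,-20,0,0,0,36]],
])

```text
clock: 17.8
eef_pos: [0.4582, 0.291, 0.1795]
tool_rot: [0.695, 0.719, -0.001, 0.006]
ft_force: [1.2, -0.1, -0.7]
grip_width: 0.0359
```

>>> jog_arm([
  [[-30,0,-10,0,0,0,36],[-20,0,-10,0,0,0,36],[0,0,0,0,0,0,36],[0,0,0,0,0,0,36]],
])

```text
clock: 18.2
eef_pos: [0.4626, 0.2418, 0.2091]
tool_rot: [0.695, 0.719, 0.007, 0.008]
ft_force: [0.2, 0.8, 0.3]
grip_width: 0.0361
```

```bash
python3 - <<'E'
from h import *
im,M=snap('wrist');o=get_obs();rk(o);print(o['eef_pos'],o['joint_pos'])
cv2.imwrite('pics/w11.png',im[:,:,::-1]);np.save('M11.npy',np.array([*M[:4],*M[4].ravel()]))
m=mask('tray','wrist');cand=[[.458,.34,1.62]]
# visible part: rear of tray incl fin, compartment partly under hood
T2=[box(-.075,-.005,-.058,.058,0,.005),box(-.020,-.005,-.046,.046,.005,.020),TRAY[2]]
print(fitmask(M,m,T2,cand,z0=.02))
E
```

```text
t 18.25 rack x,y of tray mm -52.3 0.4 TCPz 209.1 jaw 2.01 tilt(z axis xy deg) [ 1.15 -0.08] F [-0.2 -0.1  1.2] w 0.0359
[0.46262653 0.24192799 0.20911241] [ 4.88023969e-01  2.81071719e-01  4.66619388e-04  1.27311747e+00
 -1.06473635e-02  2.02364407e+00]
(array([0.45580343, 0.33890755, 1.5970756 ]), np.float64(0.1759818139060908))
```

View pics/w11.png

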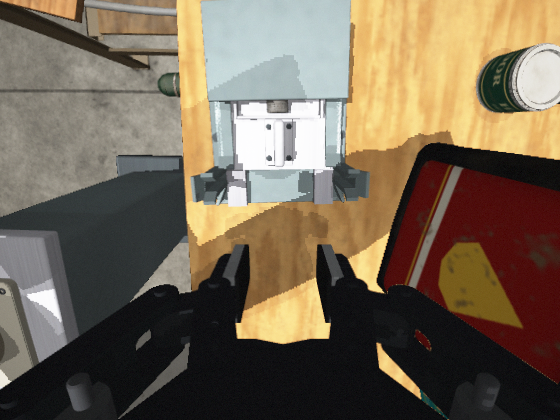

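```bash
python3 - <<'E'
from h import *
im=cv2.imread('pics/w11.png')
v=np.load('M11.npy');M=(*v[:4],v[4:].reshape(4,4))
b=cv2.resize(im[80:215,180:380],None,fx=4,fy=4,interpolation=cv2.INTER_CUBIC)
c,s=np.cos(np.radians(93)),np.sin(np.radians(93))
def dl(P,col):
    P=np.array(P);W=np.c_[P[:,0]*c-P[:,1]*s+.4579,P[:,0]*s+P[:,1]*c+.3397,P[:,2]]
    q=(proj(M,W)-[180,80]+.5)*4-.5; cv2.polylines(b,[q.round().astype(int)],False,col,1)
dl([(-.005,-.066,.066),(-.005,.066,.066)],(0,0,255))
dl([(-.075,-.058,.025),(-.075,.058,.025)],(255,0,0))
for k in(-1,1):
    dl([(-.12,k*.04,.02),(-.075,k*.04,.02)],(0,255,0))
    dl([(-.088,k*.061,.08),(-.078,k*.061,.08),(-.078,k*.072,.08),(-.088,k*.072,.08),(-.088,k*.061,.08)],(0,255,255))
cv2.imwrite('pics/w12.png',b)
E
```

```text
(no output)
```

View pics/w12.png

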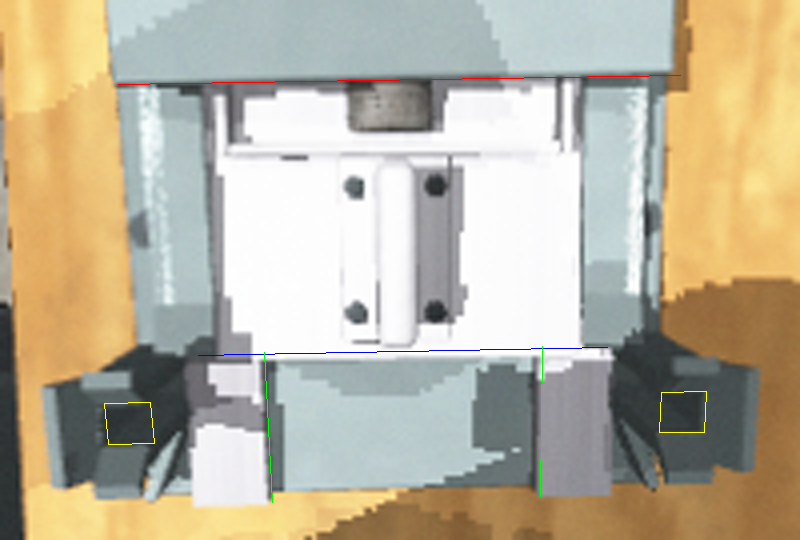

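```bash
python3 - <<'E'
from h import *
s=plan(.46,.18,.27,10,2,g=60)
s=plan(.46,-.30,.27,60,11,start=s,g=60)
E
```

```text
[-31.1, -1.7, -30.7, 0.5, 0.1, -4.0, 60]
[-30.8, -4.1, -30.7, 0.5, 0.1, -4.0, 60]
[-43.0, -7.6, 0.0, -0.0, -0.0, -4.5, 60]
[-42.2, -11.0, 0.0, -0.0, -0.0, -4.5, 60]
[-41.2, -14.3, 0.0, -0.0, -0.0, -4.5, 60]
[-40.0, -17.5, 0.0, -0.0, -0.0, -4.5, 60]
[-38.5, -20.6, 0.0, -0.0, -0.0, -4.5, 60]
[-36.7, -23.6, 0.0, -0.0, -0.0, -4.5, 60]
[-34.7, -26.4, 0.0, -0.0, -0.0, -4.5, 60]
[-32.5, -29.1, 0.0, -0.0, -0.0, -4.5, 60]
[-30.1, -31.6, 0.0, -0.0, -0.0, -4.5, 60]
[-27.5, -33.9, 0.0, -0.0, -0.0, -4.5, 60]
[-24.7, -35.9, 0.0, -0.0, -0.0, -4.5, 60]
```

>>> jog_arm([
  [[-31,-1.7,-31,0.5,0,-4,60],[-31,-4,-31,0.5,0,-4,60],[-43,-7.6,-2,0,0,-4.5,60],[-42,-11,0,0,0,-4.5,60],[-41,-14.3,0,0,0,-4.5,60]],
])

```text
clock: 18.8
eef_pos: [0.4614, 0.0525, 0.2703]
tool_rot: [0.534, 0.845, -0.004, -0.001]
ft_force: [0.5, -0.4, -0.0]
grip_width: 0.0599
```

>>> jog_arm([
  [[-40,-17.5,0,0,0,-4.5,60],[-38.5,-20.6,0,0,0,-4.5,60],[-36.7,-23.6,0,0,0,-4.5,60],[-34.7,-26.4,0,0,0,-4.5,60],[-32.5,-29,0,0,0,-4.5,60]],
])

```text
clock: 19.3
eef_pos: [0.4703, -0.1696, 0.2672]
tool_rot: [0.347, 0.938, -0.003, -0.005]
ft_force: [0.7, 0.4, 0.0]
grip_width: 0.0599
```

>>> jog_arm([
  [[-30,-31.5,0,0,0,-4.5,60],[-27.5,-34,0,0,0,-4.5,60],[-15,-20,0,0,0,-4.5,60],[0,0,0,0,0,0,60],[0,0,0,0,0,0,60]],
])

```text
clock: 19.8
eef_pos: [0.4784, -0.2881, 0.2603]
tool_rot: [0.231, 0.973, -0.0, -0.009]
ft_force: [0.1, 1.0, -0.2]
grip_width: 0.0599
```

```bash
cat >> h.py <<'E'
GATE=[box(-.003,.003,-.069,.069,.026,.055),box(-.003,.003,-.03,.03,.055,.1)]
BLK=[box(-.035,.035,-.05,.05,0,.034)]
E
python3 - <<'E'
from h import *
im,M=snap('wrist','w13.png');o=get_obs();rk(o);print(o['eef_pos'])
b=None
g=None
try: b=mask('block','wrist')
except SystemExit as e: print(e)
try: g=mask('gate','wrist')
except SystemExit as e: print(e)
st=lambda z:[[.455,-.29,a] for a in(.9,1.2,1.5)]
if g is not None: print('gate',g.sum(),fitmask(M,g,GATE,st(0),z0=.008))
if b is not None and g is not None: print('both',b.sum(),fitmask(M,g|b,[[ [p[0],p[1],p[2]+.008] for p in q] for q in GATE]+BLK,st(0)))
E
```

```text
t 19.85 rack x,y of tray mm -582.1 12.4 TCPz 260.1 jaw 63.36 tilt(z axis xy deg) [-1.05  0.22] F [0.1 0.4 0.1] w 0.0603
[ 0.4784134  -0.28774222  0.26013961]
gate 1195 (array([ 0.44881788, -0.2986175 ,  1.32290962]), np.float64(0.09958271083406312))
both 3408 (array([ 0.44837406, -0.29896804,  1.32223142]), np.float64(0.02664847780869284))
```

```bash
python3 - <<'E'
from h import *
plan(.4484,-.299,.135,75.8,5,g=40)
E
```

```text
[3.9, -4.7, 25.3, -0.0, -0.2, -2.5, 40]
[4.2, -4.6, 25.3, -0.0, -0.2, -2.5, 40]
[4.5, -4.4, 25.3, -0.0, -0.2, -2.5, 40]
[4.7, -4.2, 25.3, -0.0, -0.2, -2.5, 40]
[5.0, -4.0, 25.2, -0.0, -0.2, -2.5, 40]
```

>>> jog_arm([
  [[3.9,-4.7,25,0,-0.2,-2.5,40],[4.2,-4.6,25,0,-0.2,-2.5,40],[4.5,-4.4,25,0,-0.2,-2.5,40],[4.7,-4.2,20,0,-0.2,-2.5,40],[4,-3,5,0,-0.2,-2,40]],
])

```text
clock: 20.45
eef_pos: [0.453, -0.2919, 0.1616]
tool_rot: [0.117, 0.993, -0.002, 0.004]
ft_force: [-1.2, 0.8, 0.5]
grip_width: 0.04
```

```bash
python3 - <<'E'
from h import *
camera('wrist');o=get_obs();rk(o);print(o['eef_pos'])
plan(.4484,-.299,.070,75.8,5,g=40)
E
```

```text
t 20.5 rack x,y of tray mm -584.8 38.7 TCPz 161.6 jaw 76.56 tilt(z axis xy deg) [ 0.34 -0.3 ] F [-1.2  0.7 -0.7] w 0.04
[ 0.45221927 -0.29183976  0.16159844]
[0.5, -1.5, 18.3, -0.0, 0.1, 0.2, 40]
[0.5, -1.5, 18.3, -0.0, 0.1, 0.2, 40]
[0.5, -1.5, 18.3, -0.0, 0.1, 0.2, 40]
[0.4, -1.5, 18.3, -0.0, 0.1, 0.2, 40]
[0.4, -1.6, 18.3, -0.0, 0.1, 0.2, 40]
```

>>> jog_arm([
  [[1.5,-5,12,0,0.1,0.2,40],[1,-3,12,0,0.1,0.2,40],[0,0,5,0,0,0,40]],
])

```text
clock: 20.8
eef_pos: [0.4498, -0.298, 0.133]
tool_rot: [0.12, 0.993, -0.003, 0.003]
ft_force: [-0.5, -0.4, -0.7]
grip_width: 0.0403
```

```bash
python3 - <<'E'
from h import *
o=get_obs();rk(o);print(o['eef_pos'])
plan(.4484,-.299,.070,75.8,4,g=40)
E
```

```text
t 20.8 rack x,y of tray mm -590.8 41.5 TCPz 133.0 jaw 76.23 tilt(z axis xy deg) [ 0.35 -0.37] F [-0.5 -0.4 -0.7] w 0.0403
[ 0.44976197 -0.29804789  0.13295085]
[0.4, -0.2, 15.7, -0.1, 0.1, 0.1, 40]
[0.4, -0.3, 15.7, -0.1, 0.1, 0.1, 40]
[0.3, -0.3, 15.7, -0.1, 0.1, 0.1, 40]
[0.3, -0.3, 15.7, -0.1, 0.1, 0.1, 40]
```

>>> jog_arm([
  [[0.4,-0.3,15,0,0.1,0,40],[0.4,-0.3,15,0,0.1,0,40],[0,-0.3,15,0,0.1,0,40],[0,-0.3,10,0,0.1,0,40],[0,0,3,0,0,0,40]],
])

```text
clock: 21.3
eef_pos: [0.451, -0.2996, 0.0725]
tool_rot: [0.12, 0.993, -0.003, 0.001]
ft_force: [-0.1, -0.1, -0.1]
grip_width: 0.0403
```

```bash
python3 - <<'E'
from h import *
o=get_obs();rk(o);print(o['eef_pos'])
plan(.4484,-.299,.070,75.8,1,g=40)
E
```

```text
t 21.3 rack x,y of tray mm -592.5 40.3 TCPz 72.5 jaw 76.18 tilt(z axis xy deg) [ 0.1  -0.33] F [-0.1 -0.1 -0.1] w 0.0403
[ 0.451042   -0.29960582  0.07251031]
[2.7, -0.0, 2.5, -0.3, 0.2, 0.4, 40]
```

Good; close.

>>> jog_arm([
  [[2,0,1,0,0,0.3,20],[1,0,1,0,0,0,0],[0,0,0.5,0,0,0,0],[0,0,0.5,0,0,0,0],[0,0,0.5,0,0,0,0]],
])

```text
clock: 21.8
eef_pos: [0.4487, -0.2991, 0.0704]
tool_rot: [0.123, 0.992, -0.003, 0.002]
ft_force: [-1.1, 0.9, 2.7]
grip_width: 0.0052
```

```bash
python3 - <<'E'
from h import *
o=get_obs();rk(o);print(o['eef_pos'])
plan(.4484,-.299,.17,75.8,4,g=0)
E
```

```text
t 21.8 rack x,y of tray mm -591.8 42.6 TCPz 70.4 jaw 75.84 tilt(z axis xy deg) [ 0.19 -0.37] F [-1.1  0.9  2.7] w 0.0052
[ 0.44869951 -0.29907288  0.07038456]
[-0.0, -0.1, -24.9, -0.1, 0.1, 0.0, 0]
[-0.0, -0.1, -24.9, -0.1, 0.1, 0.0, 0]
[0.0, -0.1, -24.9, -0.1, 0.1, 0.0, 0]
[0.0, -0.0, -24.9, -0.1, 0.1, 0.0, 0]
```

```bash
python3 - <<'E'
from h import *
s=plan(.4484,-.299,.21,75.8,4,g=0)
s=plan(.41,-.22,.30,78,3,start=s,g=0)
s=plan(.41,.05,.30,86,7,start=s,g=0)
s=plan(.4622,.2568,.20,93,6,start=s,g=0)
E
```

```text
[-0.1, -0.2, -34.9, -0.1, 0.1, 0.0, 0]
[-0.1, -0.1, -34.9, -0.1, 0.1, 0.0, 0]
[-0.0, -0.1, -34.9, -0.1, 0.1, 0.0, 0]
[0.0, -0.0, -34.9, -0.1, 0.1, 0.0, 0]
[18.9, 22.4, -30.0, 0.0, 0.0, -0.7, 0]
[18.6, 22.6, -30.0, 0.0, 0.0, -0.7, 0]
[18.3, 22.9, -30.0, 0.0, 0.0, -0.7, 0]
[8.0, 37.7, 0.0, 0.0, 0.0, -1.1, 0]
[7.3, 37.9, 0.0, 0.0, 0.0, -1.1, 0]
[6.5, 38.0, 0.0, 0.0, 0.0, -1.1, 0]
[5.7, 38.1, 0.0, 0.0, 0.0, -1.1, 0]
[5.0, 38.2, 0.0, 0.0, 0.0, -1.1, 0]
[4.2, 38.3, 0.0, 0.0, 0.0, -1.1, 0]
[3.5, 38.4, 0.0, 0.0, 0.0, -1.1, 0]
[-6.3, 35.0, 16.7, 0.0, 0.0, -1.2, 0]
[-7.0, 34.9, 16.7, 0.0, 0.0, -1.2, 0]
[-7.7, 34.7, 16.7, 0.0, 0.0, -1.2, 0]
[-8.4, 34.5, 16.7, 0.0, 0.0, -1.2, 0]
[-9.1, 34.4, 16.7, 0.0, 0.0, -1.2, 0]
[-9.8, 34.2, 16.7, 0.0, 0.0, -1.2, 0]
```

>>> jog_arm([
  [[0,0,-15,0,0,0,0],[0,0,-30,0,0,0,0],[0,0,-35,0,0,0,0],[0,0,-35,0,0,0,0],[0,0,-25,0,0,0,0]],
])

```text
clock: 22.3
eef_pos: [0.4449, -0.2963, 0.2096]
tool_rot: [0.123, 0.992, -0.001, -0.003]
ft_force: [-0.1, 0.1, -1.1]
grip_width: 0.0056
```

>>> jog_arm([
  [[18.9,22.4,-30,0,0,-0.7,0],[18.6,22.6,-30,0,0,-0.7,0],[18.3,22.9,-30,0,0,-0.7,0],[8,37,0,0,0,-1.1,0],[7.3,37.5,0,0,0,-1.1,0]],
])

```text
clock: 22.8
eef_pos: [0.4079, -0.1418, 0.3073]
tool_rot: [0.089, 0.996, -0.003, 0.002]
ft_force: [0.5, 1.1, -1.2]
grip_width: 0.0053
```

>>> jog_arm([
  [[6.5,38,0,0,0,-1.1,0],[5.7,38,0,0,0,-1.1,0],[5,38,0,0,0,-1.1,0],[4.2,38,0,0,0,-1.1,0],[3.5,38,0,0,0,-1.1,0]],
])

```text
clock: 23.3
eef_pos: [0.4087, 0.0565, 0.3081]
tool_rot: [0.041, 0.999, -0.003, 0.006]
ft_force: [1.3, 0.2, -2.3]
grip_width: 0.0055
```

```bash
python3 - <<'E'
from h import *
o=get_obs();rk(o);print(o['eef_pos'])
plan(.4622,.2568,.19,93,6,g=0)
E
```

```text
t 23.3 rack x,y of tray mm -234.6 63.9 TCPz 308.1 jaw 85.32 tilt(z axis xy deg) [ 0.65 -0.43] F [ 1.3  0.2 -2.3] w 0.0055
[0.40874725 0.05653342 0.30806892]
[-5.9, 34.1, 19.5, -0.1, 0.1, -1.3, 0]
[-6.7, 34.0, 19.6, -0.1, 0.1, -1.3, 0]
[-7.5, 33.8, 19.6, -0.1, 0.1, -1.3, 0]
[-8.3, 33.6, 19.6, -0.1, 0.1, -1.3, 0]
[-9.1, 33.4, 19.6, -0.1, 0.1, -1.3, 0]
[-9.9, 33.1, 19.7, -0.1, 0.1, -1.3, 0]
```

>>> jog_arm([
  [[-3,34,19,0,0,-1.3,0],[-5,34,19,0,0,-1.3,0],[-7,34,19,0,0,-1.3,0],[-9,33,19,0,0,-1.3,0],[-10,26,19,0,0,-1.3,0]],
])

```text
clock: 23.8
eef_pos: [0.4515, 0.2251, 0.2142]
tool_rot: [-0.02, 1.0, -0.002, 0.012]
ft_force: [0.2, 0.1, -0.5]
grip_width: 0.005
```

>>> jog_arm([
  [[-6,12,6,0,0,-1,0],[0,0,0,0,0,0,0]],
])

```text
clock: 24.0
eef_pos: [0.4563, 0.24, 0.2047]
tool_rot: [-0.032, 0.999, -0.004, 0.009]
ft_force: [-0.8, -1.0, -1.0]
grip_width: 0.0049
```

```bash
python3 - <<'E'
from h import *
camera('wrist');o=get_obs();rk(o,g=0);print(o['eef_pos'])
plan(.4622,.2568,.18,93,3,g=0)
E
```

```text
t 24.05 rack x,y of tray mm -100.3 7.2 TCPz 205.1 jaw 93.55 tilt(z axis xy deg) [ 1.07 -0.39] F [ 0.2  0.3 -1.4] w 0.0049
[0.45600058 0.23913569 0.20506631]
[-2.3, 5.8, 8.4, -0.1, 0.3, 0.2, 0]
[-2.3, 5.8, 8.4, -0.1, 0.3, 0.2, 0]
[-2.3, 5.8, 8.4, -0.1, 0.3, 0.2, 0]
```

>>> jog_arm([
  [[-2.5,6,5,0,0.3,0.2,0],[-2,5,5,0,0.3,0.2,0],[-2,5,4,0,0.3,0.2,0],[-0.5,2,2,0,0,0,0],[0,0,0,0,0,0,0]],
])

```text
clock: 24.55
eef_pos: [0.4639, 0.2556, 0.1911]
tool_rot: [-0.022, 1.0, -0.003, 0.003]
ft_force: [0.1, -0.3, -1.4]
grip_width: 0.0049
```

```bash
python3 - <<'E'
from h import *
camera('wrist');o=get_obs();rk(o,g=0);print(o['eef_pos'])
plan(.4622,.2568,.16,93,3,g=0)
E
```

```text
t 24.6 rack x,y of tray mm -84.3 -1.6 TCPz 191.2 jaw 92.56 tilt(z axis xy deg) [ 0.34 -0.38] F [-0.1 -0.7 -1.2] w 0.0054
[0.46391123 0.25557132 0.19124998]
[0.6, 0.5, 10.4, -0.1, 0.1, -0.1, 0]
[0.6, 0.5, 10.4, -0.1, 0.1, -0.1, 0]
[0.6, 0.5, 10.4, -0.1, 0.1, -0.1, 0]
```

>>> jog_arm([
  [[0.6,0.6,10,-0.1,0.1,-0.1,0],[0.6,0.6,9,-0.1,0.1,-0.1,0],[0.6,0.4,8,-0.1,0,-0.1,0],[0,0,2,0,0,0,0]],
])

```text
clock: 25.0
eef_pos: [0.4619, 0.2565, 0.1602]
tool_rot: [-0.025, 1.0, -0.001, 0.001]
ft_force: [0.4, -1.2, -1.0]
grip_width: 0.0056
```

```bash
python3 - <<'E'
from h import *
im,M=snap('wrist');o=get_obs();rk(o,g=0);print(o['eef_pos'])
plan(.4622,.2568,.13,93,3,g=0)
a=camera('scene');cv2.imwrite('pics/s2.png',a[:,:,::-1]);cv2.imwrite('pics/w14.png',im[:,:,::-1])
E
```

```text
t 25.05 rack x,y of tray mm -83.3 0.4 TCPz 160.2 jaw 92.85 tilt(z axis xy deg) [ 0.13 -0.06] F [-0.2  1.  -2. ] w 0.0056
[0.4618774  0.25651772 0.16020311]
[-0.1, 0.1, 10.1, -0.0, 0.0, -0.0, 0]
[-0.1, 0.1, 10.1, -0.0, 0.0, -0.0, 0]
[-0.1, 0.1, 10.1, -0.0, 0.0, -0.0, 0]
```

Nearly exact. Lower slowly into the flares and watch the force.

>>> jog_arm([
  [[0,0,7,0,0,0,0],[0,0,7,0,0,0,0],[0,0,7,0,0,0,0],[0,0,6,0,0,0,0]],
])

```text
clock: 25.5
eef_pos: [0.4634, 0.2573, 0.1333]
tool_rot: [-0.025, 1.0, 0.0, 0.003]
ft_force: [-0.2, -0.8, -1.7]
grip_width: 0.0052
```

```bash
python3 - <<'E'
from h import *
o=get_obs();rk(o,g=0)
plan(.4622,.2568,.10,93,4,g=0)
E
```

```text
t 25.5 rack x,y of tray mm -82.5 -1.2 TCPz 133.3 jaw 92.86 tilt(z axis xy deg) [0.35 0.05] F [-0.2 -0.8 -1.7] w 0.0052
[0.4, -0.1, 8.3, 0.0, 0.1, -0.0, 0]
[0.4, -0.1, 8.3, 0.0, 0.1, -0.0, 0]
[0.3, -0.1, 8.3, 0.0, 0.1, -0.0, 0]
[0.3, -0.1, 8.3, 0.0, 0.1, -0.0, 0]
```

>>> jog_arm([
  [[0.6,0,8,0,0.1,0,0],[0.5,0,8,0,0.1,0,0],[0.4,0,8,0,0.1,0,0],[0.3,0,8,0,0.1,0,0]],
])

```text
clock: 25.9
eef_pos: [0.4615, 0.2573, 0.0983]
tool_rot: [-0.025, 1.0, 0.0, -0.001]
ft_force: [-0.8, -0.7, -1.0]
grip_width: 0.0055
```

```bash
python3 - <<'E'
from h import *
o=get_obs();rk(o,g=0)
E
```

```text
t 25.9 rack x,y of tray mm -82.5 0.7 TCPz 98.3 jaw 92.86 tilt(z axis xy deg) [-0.09  0.03] F [-0.8 -0.7 -1. ] w 0.0055
```

>>> jog_arm([
  [[0,0,5,0,0,0,0],[0,0,5,0,0,0,0],[0,0,4,0,0,0,0],[0,0,3,0,0,0,0]],
])

```text
clock: 26.3
eef_pos: [0.4608, 0.2573, 0.0822]
tool_rot: [-0.025, 1.0, 0.0, -0.001]
ft_force: [-12.9, -4.9, 36.1]
grip_width: 0.0055
```

```bash
python3 - <<'E'
from h import *
o=get_obs();rk(o,g=0)
E
```

```text
t 26.3 rack x,y of tray mm -82.4 1.5 TCPz 82.2 jaw 92.88 tilt(z axis xy deg) [-0.14  0.04] F [-12.9  -4.9  36.1] w 0.0055
```

>>> jog_arm([
  [[0,0,-0.5,0,0,0,0],[0,0,0,0,0,0,8],[0,0,0,0,0,0,14],[0,0,0,0,0,0,16],[0,0,0,0,0,0,16]],
])

```text
clock: 26.8
eef_pos: [0.4625, 0.2583, 0.085]
tool_rot: [-0.025, 1.0, 0.002, 0.001]
ft_force: [0.2, 0.3, -0.4]
grip_width: 0.016
```

```bash
python3 - <<'E'
from h import *
o=get_obs();rk(o,g=0)
E
```

```text
t 26.8 rack x,y of tray mm -81.6 -0.3 TCPz 85.0 jaw 92.88 tilt(z axis xy deg) [0.15 0.2 ] F [ 0.2  0.3 -0.4] w 0.016
```

>>> jog_arm([
  [[0,0,-10,0,0,0,16],[0,0,-20,0,0,0,16],[0,0,-35,0,0,0,16],[0,0,-45,0,0,0,16],[0,0,-45,0,0,0,16]],
])

```text
clock: 27.3
eef_pos: [0.4576, 0.2552, 0.2383]
tool_rot: [-0.025, 1.0, -0.003, -0.007]
ft_force: [1.6, 0.5, -0.3]
grip_width: 0.0158
```

>>> jog_arm([
  [[0,-10,-10,0,0,8.5,16],[0,-10,0,0,0,8.5,16],[0,-10,0,0,0,8.5,16],[0,-5,0,0,0,8.5,16],[0,0,0,0,0,8.5,16]],
])

```text
clock: 27.8
eef_pos: [0.4568, 0.2222, 0.2621]
tool_rot: [0.345, 0.939, 0.003, 0.002]
ft_force: [0.2, 0.2, -0.1]
grip_width: 0.0164
```

>>> jog_arm([
  [[0,0,0,0,0,8.5,16],[0,0,0,0,0,8.5,16],[0,0,0,0,0,8.5,16],[0,0,0,0,0,8.5,16],[0,0,0,0,0,8.5,16]],
])

```text
clock: 28.3
eef_pos: [0.4566, 0.2216, 0.2658]
tool_rot: [0.665, 0.747, 0.004, 0.001]
ft_force: [0.6, 0.3, -0.4]
grip_width: 0.0162
```

```bash
python3 - <<'E'
from h import *
im,M=snap('wrist');o=get_obs();rk(o,g=0);print(o['eef_pos'])
b=cv2.resize(im,(800,600),interpolation=cv2.INTER_CUBIC)[:,:,::-1].copy()
c,s=np.cos(np.radians(93)),np.sin(np.radians(93))
def dl(P,col):
    P=np.array(P);W=np.c_[P[:,0]*c-P[:,1]*s+.4579,P[:,0]*s+P[:,1]*c+.3397,P[:,2]]
    cv2.polylines(b,[((proj(M,W)+.5)/.7-.5).round().astype(int)],True,col,1)
g=lambda y,z:(-.083,y,z+.02)
dl([g(-.069,.055),g(-.03,.055),g(-.03,.1),g(.03,.1),g(.03,.055),g(.069,.055)],(0,255,255))
cv2.imwrite('pics/w15.png',b)
try:print(fitmask(M,mask('gate','wrist'),GATE,[[.4622,.2568,1.62]],z0=.02))
except SystemExit as e:print(e)
E
```

```text
t 28.35 rack x,y of tray mm -117.9 7.4 TCPz 265.9 jaw 6.48 tilt(z axis xy deg) [0.42 0.29] F [-0.5 -0.4  0.5] w 0.0161
[0.45666175 0.22155863 0.26586916]
(array([0.4611855 , 0.25856544, 1.62107002]), np.float64(0.13326455969239426))
```

View pics/w15.png

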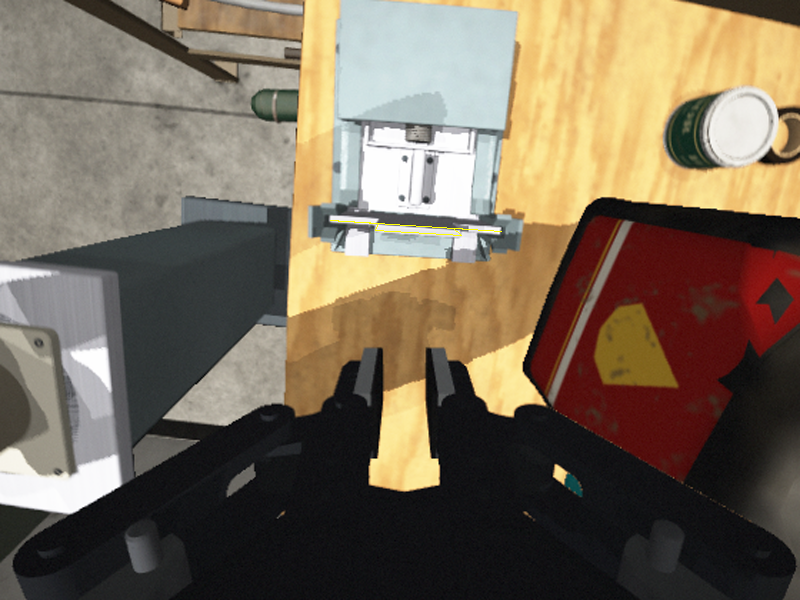

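```bash
python3 -c "
from workcell import *
print(get_obs()['ft_force']);print(job_done())"
```

```text
[ 0.37376665 -0.07426455  0.29562927]
the job is handed in; nothing more can be done
None
```

The job is handed in at about 28.4 s on the clock, with the steps done in the order asked. The nipple lies in the tray compartment, the loaded tray is home under the hood, and the gate is down in both grooves behind it.

- **Tray:** it ran 0.7 mm past the estimated home position, then stopped moving when pushed at about 22 N. In the overlay, its rear edge matched the home position to about 1 mm. The nipple is visible at the hood edge, inside the compartment.
- **Gate:** it bottomed at a tool height of 82.2 mm against 82.4 mm expected, with 36 N on the wrist sensor at the bottom. The last picture shows it in both grooves, though its height was not measured from that picture. The mask fit there was rough (0.13 mismatch), about 2 mm off the nominal spot.
- **Elbow and drain cock:** the arm never went near them, and I did not take a picture of them at the end to confirm.
- **Grasps:** the first tray grip sat too high on the fin and pulled the tray a few millimetres sideways on the table. I regripped lower before lifting. The tool also tilted about 4° during the final push and came straight again after release.
- **At hand-in:** the wrist force was about zero and the gripper was clear of everything.

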